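# Charge the ultrasonic bath with pellet dies

## Robot

A 6-joint arm with a two-finger parallel gripper is mounted at the origin on the work surface. World frame = base frame: x ahead of the robot, y to its left, z up, the work surface at z = 0. Lengths are in m, angles in rad, forces in N, time in s.
With the tool pointing down it reaches from about 0.375 to 0.9 m from the base axis. Payload 3.1 kg.
Tool frame: the origin (TCP) lies between the finger pads; the fingertips stand 22 mm ahead of it and the grasp point (between the pads) lies 3 mm ahead of it; z points along the fingers, y is the line along which they close (so a half turn about z gives the same grasp; the last joint's range is limited). The gripper opens to 87 mm and grips with 3 to 60 N. Pads are 19 mm wide; open, the fingers measure 117 mm over their backs; the gripper's body (75 mm by 190 mm) begins 51 mm behind the grasp point.
Start: joints at [-1.454, 0.527, 1.433, -0, 1.181, -0.178], TCP at [0.182, -0.598, 0.245] pointing down, gripper open.
Joint ranges: [-3.08, 3.08], [-0.75, 2.2], [0.22, 2.44], [-1.43, 4.57], [0, 2.65], [-2.85, 2.85]. Speed limits (rad/s): [2.79, 2.79, 3.14, 3.14, 3.14, 3.14].

## Interface

Orientations are given as a unit quaternion [x, y, z, w].
In Python, from rig import robot gives the robot as it stands.
- The arm moves only by the tool move_arm, never from a script. Its argument "series" is text: rows parted by semicolons, each of 6 numbers parted by spaces: the shift along the tool's x, y, z in mm, then the turn, a rotation vector about the tool's x, y, z in degrees. In form: dx dy dz ax ay az; .... A call has 1 to 8 rows; each row is the pose to reach, as a shift and turn from the pose commanded when the call began, along the tool's axes at that moment; what a row does not reach only later rows make up. A row lasts 1/12 s, in which the tool goes at most 41.7 mm and 7.16 degrees, less where a joint would pass 70% of its speed; a pose out of reach is approached as far as the arm can. A call with a gripper value outside its range is refused whole. "jaw" is the opening, from 0 (shut) to 1 (fully open), set as the call begins (left out, the last holds). The fingers move at their own pace and stop on an object; "newtons" is the grip in N (left out, the last holds). Time passes only in rows, so rows that repeat a pose let the fingers close. It gives the time, the measured TCP pose, the force, the opening and the grip force at its end, in the units of the state.
- robot.get_obs(): the state, without advancing time (a new reading comes with each control period).
- robot.camera(name): name is "scene" or "top" or "wrist"; returns a dict with "img" (400x640x3 uint8, red, green, blue), "mtx" (3x3 intrinsics, pixels), "world_to_cam" (4x4, takes a point from world to camera coordinates). Camera axes: x right, y down, z forward; pixel columns grow to the right and rows downward; lengths in m; the calibration is good to about 2 mm. The wrist camera is an equidistant fisheye: a pixel r from the principal point sees the ray r / f radians off the axis. A picture is of the moment at which its call begins. There is no depth.
- robot.hand_in(): hands the job in; it is judged then, once.
Trained networks look in a picture, given as the dict that the camera call returned (one of the last four; its "shot" number tells which), for a name from the list of things; names that differ only in an ending like _2 or _b are one class to them, and where a whole thing is asked for, a point or a joint stands for the part that bears it (a point fixed in the world has none). Each returns a list of dicts, best first, with "p" (0 to 1); they miss things now and then, are a little off and sometimes report something else, mostly with a low value. They report only what shows in the picture. A call takes as long as a camera call.
- robot.search_frame(picture, thing): "xyz" ([x, y, z] in m, in world coordinates, good to about 4 mm: the middle of the surface that is visible of it).
- robot.tip_of(picture, thing): "xyz" ([x, y, z] in m, in world coordinates, good to about 4 mm: a listed point, or the origin of a listed thing).
The state is a dict: "time": time; "q": joint angles; "joint_velocities": joint speeds; "joint_torque": joint torques, N m; "position": TCP position; "tool_rot": TCP orientation; "ft_force": force on the tool from outside, world axes, zero at the start; "moment": the same for the moment, N m; "grip_width": finger opening in m; "grip_force": force on a finger pad.
Only numpy, scipy, OpenCV 4.12 (cv2) and the standard library are available. Lean on these libraries where they do the work, as an engineer would, in place of code of your own. Each camera call takes 0.05 s, during which the arm holds its last target. There are 200 camera calls.

## Task

Prise the lid of the ultrasonic bath up with the blade of the scraper and swing it wide open, then stand every steel pellet die from the bench upright on the floor of the tank. With the lid still open, press the cap of the detergent pump fully down and let it spring back up, then shut the lid completely. Finish with the scraper lying back in its cradle, the way it lay, and leave the other things on the bench alone.

Things in the scene. Friction and masses are not known exactly. Their poses are not given: they have to be found in the camera images.
- bath: Ultrasonic bath, a white benchtop box, fixed. Origin on the bench under the tank's centre; x points from its front to its hinge side, y to the detergent bottle, z up. Footprint x -88 to +72, y -123 to +123 mm. A shelf at its +y end carries the fixed detergent bottle, 64 mm wide, axis at x -20, y +172 mm.
- tank_floor (a point): Centre of the tank's inner floor, 35 mm above the bench, axes as the bath's. The tank is 120 mm (x) by 225 mm (y) inside, centred here; its rim is 70 mm above its floor. Walls 8 to 12 mm thick.
- lid_hinge (a point): Middle of the lid's hinge axis (along the bath's y), fixed to the bath at bath x +72, 105 mm above the bench.
- lid (a joint): Angle of the flat steel lid, rad: 0 shut, 1.75 fully open (leaning back a little past upright). No handle; 8 mm thick, 256 mm wide. Its underside lies in the plane through the hinge axis and reaches 165 mm from the axis. Stiff hinge: about 2.5 N at the lip lifts it, and it stays at whatever angle it is left.
- lid_lip (a point): Middle of the lid's front edge, at its underside; moves with the lid. When shut, a pry slot runs below the whole lip: 10 mm high, between the bath's front ledge (95 mm above the bench) and the lid (105 mm), and 25 mm deep from the lip to the tank's rim; the lip overhangs the ledge by 5 mm.
- pump (a joint): Travel of the sprung pump cap on the detergent bottle, m: 0 up, 0.014 fully down. About 3 N starts it and 9 N takes it fully down; it springs back when let go.
- pump_top (a point): Centre of the top of the round pump cap (40 mm across, 18 mm high); 169 mm above the bench when up. Moves with the cap.
- cradle: The scraper's cradle, a fixed white stand. Origin on the bench; x the way the blade points as the scraper lies in it. Base 70 mm wide, 6 mm thick, with two cross ribs 8 mm thick at x -90 and -4 mm, tops 30 mm above the bench, each with 10 mm high cheeks 40 mm apart. Between the ribs fingers can reach down both sides of the handle.
- scraper_handle (a point): Scraper: black handle 100 mm long, 20 wide, 22 high, 90 g, with a steel blade at its front, 85 mm long, 26 wide, 2.5 thick, at half the handle's height. This point: on the handle's centre line, half-way up, 45 mm behind the blade's root; x along the blade, z up. It lies in its cradle at the start, this point near cradle x -45, y 0, z +41 mm.
- scraper_tip (a point): Middle of the end of the scraper's blade, 130 mm ahead of scraper_handle along x, at half the blade's thickness.
- die1_c (a point): A steel pellet die standing on the bench: foot 48 mm across and 12 mm high, body 40 mm across up to 48 mm, plunger stub 16 mm across up to 60 mm; about 0.35 kg. This point is on its axis, 30 mm above its underside; z up along the axis. May be absent.
- die2_c (a point): Another, like die1. May be absent.
- die3_c (a point): Another, like die1. May be absent.
- die4_c (a point): Another, like die1. May be absent.
- amber: Bystander, a loose tall capped amber bottle; origin under its centre. To be left alone.
- reagent: Bystander, a loose white bottle with a blue cap; origin under its centre. To be left alone.
- petri: Bystander, a loose flat petri dish; origin under its centre. To be left alone.
- tipbox: Bystander, a loose grey box; origin under its centre. To be left alone.
- beaker: Bystander, a loose glass beaker; origin under its centre. To be left alone.
- sample: Bystander, a loose small amber jar; origin under its centre. To be left alone.

How it is judged:
By the outcome, as a careful person would: the job done as asked, in the order asked, and still so for the second after the job is handed in, with the robot touching nothing.
Of die1, die2, die3, die4 only 2 to 4 are there at a start; the rules pass over those that are not, and their reading is None.
At some moment in a run one of die1, die2, die3, die4 may be knocked a few centimetres aside while the robot is not near it.
It also fails if it takes over 210 s, if anything falls off the work surface, if the arm or the gripper's body presses on something with over 40 N, if the wrist force passes 120 N, or if a joint passes its speed limit or range.

## Working session

There is one attempt and no reset: what is moved stays moved. The work goes in short steps, Python scripts to look and compute and a tool call to move; the robot and the scene stay as the last step left them, time stands still between calls to the robot, and variables do not carry over. Pictures are saved under pics/ and viewed, at most 16 in all, crops included, and the job is handed in when it is done.

Besides the shell and the picture viewer there is one more tool, called after ">>>" by a JSON object that holds its "name" and its "arguments". move_arm: Moves the arm, as the interface text tells. Its arguments: {"type":"object","properties":{"series":{"type":"string"},"jaw":{"type":"number"},"newtons":{"type":"number"}},"required":["series"]}

```bash
mkdir -p pics; cat > h.py <<'E'
import numpy as np, cv2
from rig import robot
from scipy.spatial.transform import Rotation as R
np.set_printoptions(precision=4,suppress=True)
def save(p,n): cv2.imwrite(f'pics/{n}.png',cv2.cvtColor(p['img'],cv2.COLOR_RGB2BGR))
def proj(p,X):
    c=p['world_to_cam']@np.append(X,1); u=p['mtx']@c[:3]; return u[:2]/u[2]
def delta(xyz,rot=None,o=None):
    """mm shift and rotvec deg in tool frame to go to a target TCP pose"""
    o=o or robot.get_obs(); r=R.from_quat(o['tool_rot'])
    d=r.inv().apply(np.array(xyz)-o['position'])*1e3
    a=(r.inv()*rot).as_rotvec(degrees=True) if rot is not None else np.zeros(3)
    return np.round(d,1),np.round(a,2)
def down(yaw):
    "tool z down, tool y (closing line) at world yaw (rad)"
    y=np.array([np.cos(yaw),np.sin(yaw),0]);z=np.array([0,0,-1.]);x=np.cross(y,z)
    return R.from_matrix(np.c_[x,y,z])
E
python3 - <<'E'
from h import *
o=robot.get_obs();print(o['time'],o['position'],R.from_quat(o['tool_rot']).as_matrix())
T=['bath','tank_floor','lid_hinge','lid_lip','pump_top','cradle','scraper_handle','scraper_tip','die1_c','amber','reagent','petri','tipbox','beaker','sample']
for n in ['scene','top']:
    p=robot.camera(n);save(p,n+'0')
    for t in T:
        for d in robot.tip_of(p,t)[:5]:
            if d['p']>.2: print(n,t,round(d['p'],2),np.array(d['xyz']),proj(p,d['xyz']).round())
E
```

```text
0.0 [ 0.1821 -0.5972  0.2436] [[ 0.9566  0.2915 -0.0003]
 [ 0.2915 -0.9566  0.0021]
 [ 0.0004 -0.0021 -1.    ]]
scene bath 0.73 [ 0.6019  0.0145 -0.0019] [342. 251.]
scene tank_floor 0.7 [ 0.5356 -0.2879  0.028 ] [240. 303.]
scene lid_hinge 0.75 [0.6655 0.0107 0.1075] [364. 230.]
scene lid_hinge 0.51 [0.3787 0.2368 0.0005] [325. 187.]
scene lid_hinge 0.29 [ 0.2868 -0.2635  0.0005] [183. 258.]
scene lid_lip 0.79 [0.4988 0.0229 0.1074] [313. 203.]
scene pump_top 0.42 [0.5988 0.1895 0.1714] [380. 169.]
scene pump_top 0.34 [ 0.4335 -0.2479  0.0293] [223. 271.]
scene cradle 0.82 [0.4754 0.3618 0.0008] [369. 180.]
scene scraper_handle 0.58 [0.4446 0.3473 0.0413] [360. 169.]
scene scraper_tip 0.55 [0.5567 0.3995 0.0387] [397. 174.]
scene die1_c 0.51 [0.6681 0.0132 0.1085] [365. 229.]
scene amber 0.64 [ 0.7047 -0.2246 -0.0014] [317. 332.]
scene amber 0.35 [0.4751 0.3635 0.001 ] [369. 180.]
scene reagent 0.77 [ 0.6448 -0.4121 -0.0052] [233. 382.]
scene petri 0.85 [ 0.373  -0.1168 -0.0004] [246. 242.]
scene petri 0.49 [ 0.4767  0.3652 -0.0012] [370. 180.]
scene tipbox 0.81 [ 0.2902 -0.2666  0.
[... 447 characters left out ...]
p pump_top 0.29 [ 0.291  -0.264   0.0015] [394. 260.]
top cradle 0.72 [ 0.4765  0.3623 -0.0051] [209. 209.]
top scraper_handle 0.64 [0.442  0.3481 0.0393] [211. 218.]
top scraper_tip 0.59 [0.5606 0.4028 0.0405] [194. 183.]
top die1_c 0.52 [ 0.6417 -0.4141 -0.0014] [433. 158.]
top die1_c 0.41 [ 0.3754 -0.1203  0.0028] [351. 236.]
top amber 0.69 [ 0.7048 -0.2301 -0.0027] [380. 141.]
top amber 0.32 [0.3781 0.242  0.0018] [244. 237.]
top reagent 0.82 [ 0.6449 -0.4167 -0.0027] [433. 157.]
top petri 0.87 [ 0.3722 -0.1179  0.004 ] [350. 237.]
top tipbox 0.69 [ 0.2875 -0.2646 -0.0002] [394. 261.]
top beaker 0.81 [ 0.637   0.4045 -0.0015] [197. 163.]
top sample 0.51 [0.3774 0.2416 0.0011] [244. 238.]
```

View pics/scene0.png

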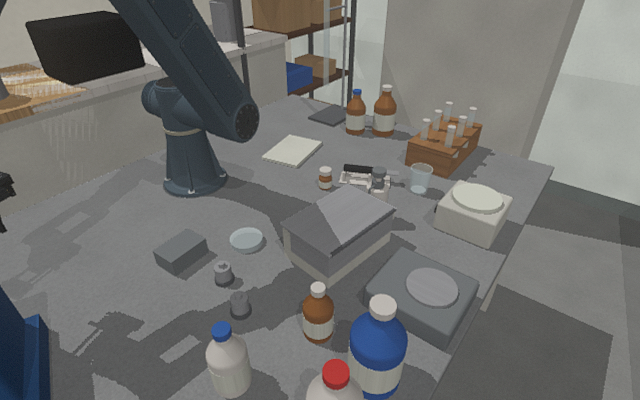

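View pics/top0.png

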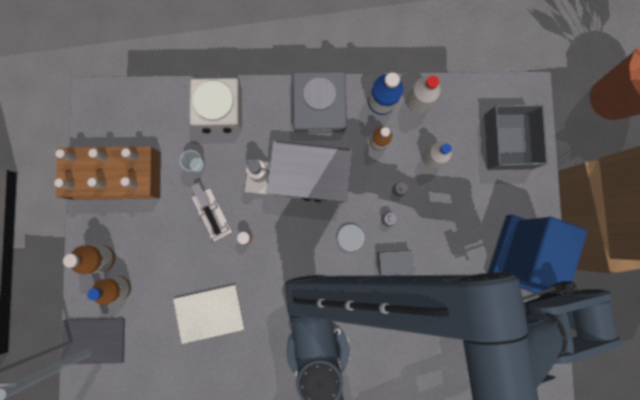

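Two dies stand right of the bath, at (223,271) and (240,303) in the scene view. The lid is shut, and the scraper lies in its cradle at top-view (210,215). I'm moving towards the scraper.

>>> {"name": "move_arm", "arguments": {"series": "236 -236 -40 0 0 0; 236 -236 -40 0 0 0; 236 -236 -40 0 0 0; 236 -236 -40 0 0 0; 236 -236 -40 0 0 0; 236 -236 -40 0 0 0; 236 -236 -40 0 0 0; 236 -236 -40 0 0 0"}}

```text
time: 2.27
position: [0.3384, -0.304, 0.2847]
tool_rot: [0.989, 0.147, 0.0, 0.0]
ft_force: [0.6, 0.5, 0.6]
grip_width: 0.087
grip_force: 0.0
```

>>> {"name": "move_arm", "arguments": {"series": "169 -245 0 0 0 0; 169 -245 0 0 0 0; 169 -245 0 0 0 0; 169 -245 0 0 0 0; 169 -245 0 0 0 0; 169 -245 0 0 0 0; 169 -245 0 0 0 0; 169 -245 0 0 0 0"}}

```text
time: 2.93
position: [0.4287, -0.0166, 0.2846]
tool_rot: [0.989, 0.151, 0.001, -0.001]
ft_force: [0.0, -0.5, -0.2]
grip_width: 0.0875
grip_force: 0.0
```

>>> {"name": "move_arm", "arguments": {"series": "65 -315 20 0 0 0; 65 -315 20 0 0 0; 65 -315 20 0 0 0; 65 -315 20 0 0 0; 65 -315 20 0 0 0; 65 -315 20 0 0 0; 65 -315 20 0 0 0; 65 -315 20 0 0 0"}}

```text
time: 3.6
position: [0.3981, 0.3007, 0.2643]
tool_rot: [0.989, 0.148, 0.0, -0.0]
ft_force: [0.2, -0.3, 1.1]
grip_width: 0.0871
grip_force: 0.0
```

```bash
python3 - <<'E'
from h import *
o=robot.get_obs();print(o['time'],o['position'],o['q'],R.from_quat(o['tool_rot']).as_matrix())
p=robot.camera('wrist');save(p,'w1')
for t in ['cradle','scraper_handle','scraper_tip','pump_top','lid_lip']:
    for d in robot.tip_of(p,t)[:2]: print(t,round(d['p'],2),np.array(d['xyz']))
q=robot.camera('scene')
for d in robot.search_frame(q,'die1_c'): print('die',round(d['p'],2),np.array(d['xyz']))
q=robot.camera('top')
for d in robot.search_frame(q,'die1_c'): print('die',round(d['p'],2),np.array(d['xyz']))
for d in robot.search_frame(q,'lid'): print('lid',round(d['p'],2),np.array(d['xyz']))
E
```

```text
3.6 [0.3981 0.3007 0.2643] [0.4223 0.332  1.7198 0.0005 1.0888 1.6957] [[ 0.9562  0.2928  0.0007]
 [ 0.2928 -0.9562  0.0009]
 [ 0.0009 -0.0006 -1.    ]]
cradle 0.63 [0.5039 0.0258 0.1066]
cradle 0.59 [ 0.4776  0.3659 -0.0002]
scraper_handle 0.63 [0.4443 0.3426 0.0406]
scraper_tip 0.7 [0.5583 0.3985 0.0401]
scraper_tip 0.57 [ 0.476   0.3631 -0.0037]
pump_top 0.88 [0.5969 0.187  0.1722]
pump_top 0.5 [0.6632 0.0041 0.105 ]
lid_lip 0.89 [0.5015 0.0281 0.1052]
lid_lip 0.55 [0.6656 0.0057 0.1069]
lid 0.6 [0.5875 0.0149 0.1154]
```

View pics/w1.png

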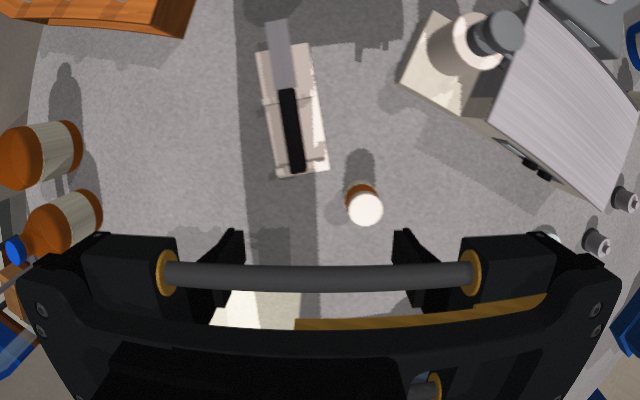

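Scraper in the wrist view: handle from (287,89) to (298,172), blade end about (277,20). The lid's front edge runs from (492,118) to (604,211).

```bash
cat >> h.py <<'E'
def back(p,uv,z,fish=True):
    "world point at height z seen at pixel uv"
    K=p['mtx'];a=(np.array(uv)-K[:2,2])/np.array([K[0,0],K[1,1]])
    r=np.hypot(*a)
    d=np.array([*(a/r*np.sin(r)),np.cos(r)]) if fish else np.array([*a,1.])
    W=np.linalg.inv(p['world_to_cam']);c=W[:3,3];v=W[:3,:3]@d
    return c+v*(z-c[2])/v[2]
E
python3 - <<'E'
from h import *
p=robot.camera('wrist')
f=back(p,(287,89),.052);b=back(p,(297,172),.052);t=back(p,(277,20),.041)
print(f,b,t,(f+b)/2, np.degrees(np.arctan2(*(f-b)[1::-1])),np.degrees(np.arctan2(*(t-b)[1::-1])))
l=back(p,(492,118),.113);m=back(p,(604,211),.113);print(l,m,np.degrees(np.arctan2(*(l-m)[1::-1])))
E
```

```text
[0.4848 0.3598 0.052 ] [0.3959 0.3222 0.052 ] [0.563  0.3971 0.041 ] [0.4403 0.341  0.052 ] 22.957637683938728 24.14307798870376
[0.5253 0.1465 0.113 ] [ 0.4895 -0.1041  0.113 ] 81.87886066857361
```

>>> {"name": "move_arm", "arguments": {"series": "40 -17 30 0 0 -4; 69 -30 60 0 0 -7.3; 69 -30 95 0 0 -7.3; 69 -30 130 0 0 -7.3; 69 -30 160 0 0 -7.3; 69 -30 185 0 0 -7.3; 69 -30 205 0 0 -7.3; 69 -30 220 0 0 -7.3", "jaw": 1}}

```text
time: 4.87
position: [0.4551, 0.3461, 0.0419]
tool_rot: [0.978, 0.21, -0.001, 0.0]
ft_force: [1.0, -0.4, -0.7]
grip_width: 0.0872
grip_force: 0.0
```

```bash
python3 - <<'E'
from h import *
o=robot.get_obs();print(o['time'],o['position'],o['q'],o['ft_force'],R.from_quat(o['tool_rot']).as_matrix())
p=robot.camera('wrist');save(p,'w2')
for t in ['scraper_handle','scraper_tip']:
    for d in robot.tip_of(p,t)[:2]: print(t,round(d['p'],2),np.array(d['xyz']))
E
```

```text
4.8667 [0.4551 0.3461 0.0419] [ 0.4548  0.7571  1.7037 -0.      0.6838  1.6031] [ 0.9663 -0.373  -0.6855] [[ 0.9121  0.41   -0.0027]
 [ 0.41   -0.9121 -0.0013]
 [-0.003   0.0001 -1.    ]]
scraper_tip 0.73 [0.5604 0.4013 0.0401]
```

View pics/w2.png

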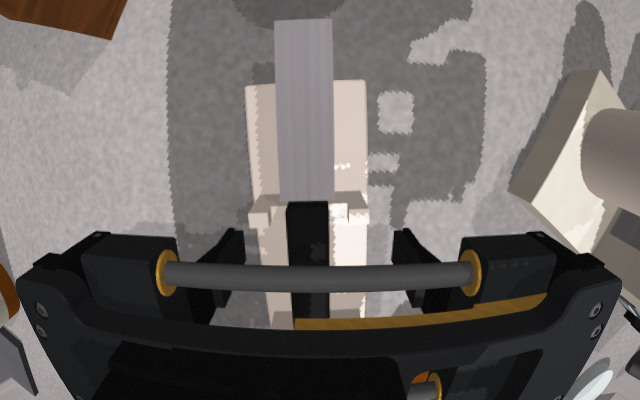

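The blade runs from root (306,200) to end (303,20), a little left of the finger centre (319) and nearly parallel to the tool.

```bash
python3 - <<'E'
from h import *
p=robot.camera('wrist');o=robot.get_obs();r=R.from_quat(o['tool_rot'])
for uv,z in [((303.5,19),.041),((306.5,200),.041),((308,204),.052)]:
    w=back(p,uv,z);print(w,r.inv().apply(w-o['position'])*1e3)
E
```

```text
[0.5619 0.4017 0.041 ] [119.0194  -6.6315   3.2979]
[0.4839 0.3655 0.041 ] [33.1197 -5.6453  3.311 ]
[0.4857 0.3651 0.052 ] [34.6183 -4.5656 -7.6892]
```

>>> {"name": "move_arm", "arguments": {"series": "0 -5.5 -1 0 0 -0.7; 0 -5.5 -1 0 0 -0.7; 0 -5.5 -1 0 0 -0.7"}}

```text
time: 5.32
position: [0.4541, 0.3527, 0.0466]
tool_rot: [0.976, 0.216, 0.001, -0.0]
ft_force: [0.0, 0.4, -0.0]
grip_width: 0.0873
grip_force: 0.0
```

>>> {"name": "move_arm", "arguments": {"series": "0 0 0 0 0 0; 0 0 0 0 0 0; 0 0 0 0 0 0; 0 0 0 0 0 0; 0 0 0 0 0 0; 0 0 0 0 0 0; 0 0 0 0 0 0; 0 0 0 0 0 0", "jaw": 0, "newtons": 58}}

```text
time: 5.98
position: [0.4534, 0.3519, 0.0452]
tool_rot: [0.976, 0.216, -0.0, 0.0]
ft_force: [0.8, -0.2, 0.1]
grip_width: 0.042
grip_force: 0.0
```

```bash
python3 - <<'E'
from h import *
o=robot.get_obs();print(o['time'],o['position'],o['grip_width'],o['grip_force'],o['ft_force'],R.from_quat(o['tool_rot']).as_matrix())
E
```

```text
5.9833 [0.4534 0.3519 0.0452] 0.042026449127322875 0.0 [ 0.8276 -0.1567  0.1498] [[ 0.9067  0.4217 -0.0001]
 [ 0.4217 -0.9067 -0.    ]
 [-0.0001 -0.     -1.    ]]
```

>>> {"name": "move_arm", "arguments": {"series": "0 0 0 0 0 0; 0 0 0 0 0 0; 0 0 0 0 0 0; 0 0 0 0 0 0; 0 0 0 0 0 0; 0 0 0 0 0 0; 0 0 0 0 0 0; 0 0 0 0 0 0"}}

```text
time: 6.65
position: [0.4534, 0.352, 0.0452]
tool_rot: [0.976, 0.216, -0.0, 0.0]
ft_force: [-0.2, 0.6, -0.4]
grip_width: 0.0194
grip_force: 58.0
```

```bash
python3 - <<'E'
from h import *
o=robot.get_obs();print(o['time'],o['position'],o['grip_width'],o['grip_force'],o['ft_force'])
E
```

```text
6.65 [0.4534 0.352  0.0452] 0.019430094965776277 57.99982560798526 [-0.1782  0.6176 -0.4122]
```

>>> {"name": "move_arm", "arguments": {"series": "0 0 -20 0 0 0; 0 0 -60 0 0 0; 0 0 -100 0 0 0; 0 0 -140 0 0 0; -30 32 -155 0 0 6; -58 61 -155 0 0 12; -86 90 -155 0 0 18; -114 119 -155 0 0 24"}}

```text
time: 7.32
position: [0.3995, 0.1953, 0.2008]
tool_rot: [1.0, 0.007, 0.001, -0.0]
ft_force: [0.3, -0.4, -0.8]
grip_width: 0.0196
grip_force: 58.0
```

```bash
cat >> h.py <<'E'
B=np.array([.5975,.0155]);PHI=np.radians(-7.)
def setbath(lip=(.5045,.024),deg=-7.):
    global L,PHI,EX,EY
    PHI=np.radians(deg);EX=np.array([np.cos(PHI),np.sin(PHI),0]);EY=np.array([-EX[1],EX[0],0]);L=np.array([*lip,0.])
setbath()
def bath(x,y,z): return L+EX*(x+.093)+EY*y+np.array([0,0,z])
def rep(p,rot=None):
    o=robot.get_obs();print('t',round(o['time'],2),o['position'],'F',o['ft_force'].round(1) if hasattr(o['ft_force'],'round') else o['ft_force'],'w',round(o['grip_width'],4),'->',*delta(p,rot,o))
E
python3 - <<'E'
from h import *
rep(bath(-.093-.020-.119,.080,.20),down(PHI-np.pi/2))
print(bath(-.093-.020-.119,.080,.104))
E
```

```text
t 7.32 [0.3995 0.1953 0.2008] F [ 0.3 -0.4 -0.8] w 0.0196 -> [-24.2  74.6   0.8] [-0.01 -0.09  7.75]
[0.3763 0.1203 0.104 ]
```

>>> {"name": "move_arm", "arguments": {"series": "-12 37 1 0 0 4; -24 74.5 1 0 0 7.7; -24 74.5 30 0 0 7.7; -24 74.5 60 0 0 7.7; -24 74.5 85 0 0 7.7; -24 74.5 96 0 0 7.7; -24 74.5 96 0 0 7.7; -24 74.5 96 0 0 7.7"}}

```text
time: 7.98
position: [0.3774, 0.1215, 0.1039]
tool_rot: [0.998, -0.059, -0.001, 0.0]
ft_force: [0.4, 0.6, -1.4]
grip_width: 0.0194
grip_force: 58.0
```

```bash
python3 - <<'E'
from h import *
rep(bath(-.093-.020-.119,.080,.104),down(PHI-np.pi/2))
p=robot.camera('wrist');save(p,'w3')
for t in ['scraper_tip','lid_lip','lid_hinge']:
    for d in robot.tip_of(p,t)[:2]: print(t,round(d['p'],2),np.array(d['xyz']))
q=robot.camera('scene');save(q,'s3')
for d in robot.tip_of(q,'scraper_tip')[:2]: print('scene',round(d['p'],2),np.array(d['xyz']))
w=p['img'];s=cv2.resize(q['img'][150:290,240:440],None,fx=3,fy=3,interpolation=cv2.INTER_CUBIC)
c=np.zeros((600,800,3),np.uint8);c[:420,:600]=s;cv2.imwrite('pics/c3.png',c[:420,:600,::-1])
E
```

```text
t 7.98 [0.3774 0.1215 0.1039] F [ 0.4  0.6 -1.4] w 0.0194 -> [-0.9  1.2 -0.1] [0.01 0.09 0.24]
scraper_tip 0.78 [0.4942 0.1068 0.1005]
lid_lip 0.65 [0.5032 0.0277 0.1101]
scene 0.6 [0.4957 0.1071 0.0995]
scene 0.32 [ 0.4319 -0.2471  0.0304]
```

View pics/w3.png

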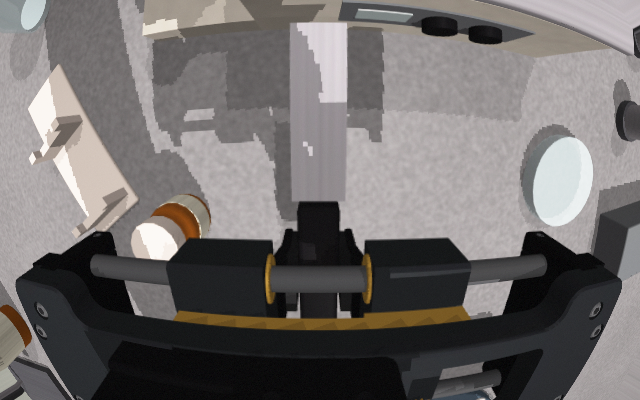

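View pics/c3.png

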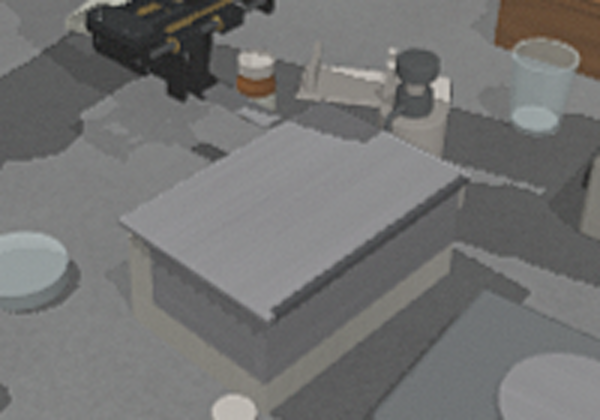

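The blade is level with the slot (tip about z 0.100) and its end is at (320,22), just ahead of the bath's front face. I'm inserting it.

>>> {"name": "move_arm", "arguments": {"series": "6 0 0 0 0 0; 12 0 0 0 0 0; 18 0 0 0 0 0; 23 0 0 0 0 0; 28 0 0 0 0 0; 32 0 0 0 0 0; 35 0 0 0 0 0; 35 0 0 0 0 0"}}

```text
time: 8.95
position: [0.4134, 0.1173, 0.1042]
tool_rot: [0.998, -0.059, 0.001, -0.0]
ft_force: [-1.0, -0.0, -1.8]
grip_width: 0.0194
grip_force: 58.0
```

```bash
python3 - <<'E'
from h import *
rep(bath(-.093+.017-.119,.080,.104),down(PHI-np.pi/2))
q=robot.camera('scene')
s=cv2.resize(q['img'][140:250,270:400],None,fx=4,fy=4,interpolation=cv2.INTER_CUBIC);cv2.imwrite('pics/c4.png',s[:,:,::-1])
p=robot.camera('wrist')
for n,x in(('w',p),('s',q)):
    for d in robot.tip_of(x,'scraper_tip')[:2]: print(n,round(d['p'],2),np.array(d['xyz']))
E
```

```text
t 8.95 [0.4134 0.1173 0.1042] F [-1.  -0.  -1.8] w 0.0194 -> [-0.2  1.5  0.2] [-0.01 -0.06  0.24]
s 0.45 [0.5294 0.1026 0.1008]
```

>>> {"name": "move_arm", "arguments": {"series": "0 0 -4 0 0 0; 0 0 -10 0 0 0; 0.5 0 -17 0 0 0; 1.5 0 -24 0 0 0; 3 0 -32 0 0 0; 4.5 0 -40 0 0 0; 7 0 -48 0 0 0; 9 0 -55 0 0 0"}}

```text
time: 9.82
position: [0.4202, 0.1164, 0.16]
tool_rot: [0.998, -0.059, -0.001, 0.0]
ft_force: [-0.5, 0.1, -2.8]
grip_width: 0.0193
grip_force: 58.0
```

```bash
python3 - <<'E'
from h import *
rep(bath(-.093+.017-.119,.080,.104),down(PHI-np.pi/2))
q=robot.camera('scene')
s=cv2.resize(q['img'][140:270,250:410],None,fx=4,fy=4,interpolation=cv2.INTER_CUBIC);cv2.imwrite('pics/c5.png',s[:,:,::-1])
p=robot.camera('wrist')
for n,x in(('w',p),('s',q)):
  for t in ('scraper_tip','lid_lip'):
    for d in robot.tip_of(x,t)[:2]: print(n,t,round(d['p'],2),np.array(d['xyz']))
E
```

```text
t 9.82 [0.4202 0.1164 0.16  ] F [-0.5  0.1 -2.8] w 0.0193 -> [-7.   1.4 56.1] [0.01 0.12 0.25]
w lid_lip 0.82 [0.5139 0.0254 0.168 ]
w lid_lip 0.42 [ 0.3778 -0.1182  0.0001]
s scraper_tip 0.66 [0.5352 0.099  0.1519]
s lid_lip 0.9 [0.5119 0.0238 0.165 ]
s lid_lip 0.2 [ 0.3693 -0.1177  0.0005]
```

View pics/c5.png

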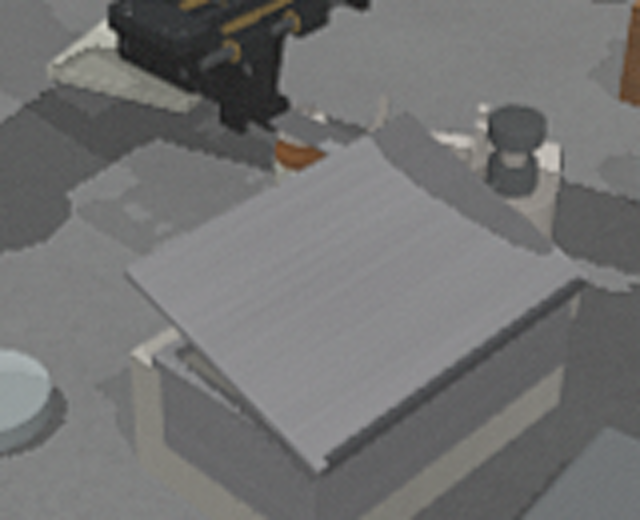

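>>> {"name": "move_arm", "arguments": {"series": "8 0 -17 0 0 0; 17.5 0 -32.5 0 0 0; 29 0 -46 0 0 0; 41 0 -59 0 0 0; 55 0 -69 0 0 0; 71 0 -78 0 0 0; 87 0 -85 0 0 0; 104 0 -90 0 0 0"}}

```text
time: 10.78
position: [0.524, 0.1041, 0.2493]
tool_rot: [0.998, -0.059, -0.001, 0.0]
ft_force: [-2.4, -0.0, -1.3]
grip_width: 0.0194
grip_force: 58.0
```

```bash
python3 - <<'E'
from h import *
rep(bath(-.093+.017-.119,.080,.104),down(PHI-np.pi/2))
q=robot.camera('scene');p=robot.camera('wrist')
for n,x in(('w',p),('s',q)):
  for t in ('scraper_tip','lid_lip','lid_hinge'):
    for d in robot.tip_of(x,t)[:2]: print(n,t,round(d['p'],2),np.array(d['xyz']))
E
```

```text
t 10.78 [0.524  0.1041 0.2493] F [-2.4 -0.  -1.3] w 0.0194 -> [-111.2    1.3  145.6] [0.02 0.15 0.25]
w scraper_tip 0.89 [0.6471 0.0902 0.2429]
w lid_lip 0.65 [0.6308 0.0103 0.2669]
w lid_hinge 0.56 [0.6639 0.0065 0.1054]
s scraper_tip 0.53 [0.6392 0.0903 0.2419]
s lid_lip 0.66 [0.6241 0.0092 0.2644]
s lid_lip 0.26 [ 0.7067 -0.2264 -0.0036]
s lid_hinge 0.82 [0.6671 0.012  0.1098]
s lid_hinge 0.49 [ 0.5367 -0.2874  0.0309]
```

>>> {"name": "move_arm", "arguments": {"series": "12 0 -2 0 0 0; 24 0 -3 0 0 0; 35 0 -3 0 0 0; 46 0 -3 0 0 0; 52 0 -3 0 0 0; 57 0 -2 0 0 0; 59 0 -2 0 0 0; 59 0 -2 0 0 0"}}

```text
time: 11.85
position: [0.583, 0.0971, 0.2508]
tool_rot: [0.998, -0.059, -0.0, 0.0]
ft_force: [-0.4, -0.1, -0.8]
grip_width: 0.0192
grip_force: 58.0
```

```bash
python3 - <<'E'
from h import *
rep(bath(-.093+.017-.119,.080,.104),down(PHI-np.pi/2))
q=robot.camera('scene');p=robot.camera('wrist')
for n,x in(('w',p),('s',q)):
  for t in ('scraper_tip','lid_lip','lid_hinge'):
    for d in robot.tip_of(x,t)[:2]: print(n,t,round(d['p'],2),np.array(d['xyz']))
E
```

```text
t 11.85 [0.583  0.0971 0.2508] F [-0.4 -0.1 -0.8] w 0.0192 -> [-171.     1.4  146.9] [0.   0.04 0.25]
w scraper_tip 0.68 [0.6983 0.0845 0.2433]
w lid_lip 0.72 [0.6951 0.0044 0.2718]
w lid_hinge 0.74 [0.6628 0.008  0.1027]
s scraper_tip 0.66 [0.6979 0.0821 0.2437]
s lid_lip 0.93 [0.6907 0.0038 0.2693]
s lid_hinge 0.84 [0.6616 0.0119 0.1073]
s lid_hinge 0.34 [0.597  0.1889 0.1715]
```

>>> {"name": "move_arm", "arguments": {"series": "-35 0 0 0 0 0; -75 0 0 0 0 0; -115 0 0 0 0 0; -153 0 0 0 0 0; -156 -35 0 0 0 -6; -158 -75 0 0 0 -12.5; -159 -114 10 0 0 -19; -159 -152 20 0 0 -26"}}

```text
time: 12.92
position: [0.4437, 0.2686, 0.2323]
tool_rot: [0.985, 0.17, 0.002, -0.0]
ft_force: [1.4, 0.2, -0.5]
grip_width: 0.0198
grip_force: 58.0
```

```bash
sed -i 's/^setbath()$/setbath((.504,.0255),-6.5)/' h.py; python3 - <<'E'
from h import *
rep([.4534,.352,.15],down(np.radians(24.9-90)))
E
```

```text
t 12.92 [0.4437 0.2686 0.2323] F [ 1.4  0.2 -0.5] w 0.0198 -> [ 36.7 -75.3  82.4] [ 0.02 -0.22 -5.35]
```

>>> {"name": "move_arm", "arguments": {"series": "18 -37 20 0 0 -3; 36.7 -75.3 40 0 0 -5.3; 36.7 -75.3 70 0 0 -5.3; 36.7 -75.3 82 0 0 -5.3; 36.7 -75.3 82 0 0 -5.3; 36.7 -75.3 82 0 0 -5.3; 36.7 -75.3 82 0 0 -5.3"}}

```text
time: 13.5
position: [0.4539, 0.35, 0.1503]
tool_rot: [0.977, 0.212, 0.001, -0.0]
ft_force: [-0.1, 0.1, -1.0]
grip_width: 0.0194
grip_force: 58.0
```

```bash
python3 - <<'E'
from h import *
rep([.4534,.352,.0455],down(np.radians(24.9-90)))
p=robot.camera('wrist');save(p,'w6')
for t in ['scraper_tip','cradle']:
    for d in robot.tip_of(p,t)[:2]: print(t,round(d['p'],2),np.array(d['xyz']))
E
```

```text
t 13.5 [0.4539 0.35   0.1503] F [-0.1  0.1 -1. ] w 0.0194 -> [  0.1  -2.  104.8] [-0.   -0.13 -0.38]
scraper_tip 0.86 [0.5605 0.4011 0.1445]
```

>>> {"name": "move_arm", "arguments": {"series": "0 -2 20 0 0 -0.4; 0 -2 45 0 0 -0.4; 0 -2 65 0 0 -0.4; 0 -2 82 0 0 -0.4; 0 -2 94 0 0 -0.4; 0 -2 101 0 0 -0.4; 0 -2 104 0 0 -0.4; 0 -2 104.5 0 0 -0.4"}}

```text
time: 14.32
position: [0.4527, 0.3518, 0.0453]
tool_rot: [0.976, 0.216, 0.0, -0.0]
ft_force: [0.6, -0.2, -1.9]
grip_width: 0.0198
grip_force: 58.0
```

```bash
python3 - <<'E'
from h import *
rep([.4534,.352,.0452],down(np.radians(24.9-90)))
E
```

```text
t 14.32 [0.4527 0.3518 0.0453] F [ 0.6 -0.2 -1.9] w 0.0198 -> [0.7 0.1 0.1] [ 0.   -0.06  0.03]
```

Back at the grasp pose. I'm releasing slowly with a weak grip, then rising.

>>> {"name": "move_arm", "arguments": {"series": "0 0 0 0 0 0; 0 0 0 0 0 0; 0 0 0 0 0 0; 0 0 0 0 0 0; 0 0 0 0 0 0; 0 0 0 0 0 0; 0 0 0 0 0 0; 0 0 0 0 0 0", "jaw": 0.7, "newtons": 30}}

```text
time: 14.98
position: [0.4522, 0.3518, 0.0447]
tool_rot: [0.976, 0.216, 0.0, -0.0]
ft_force: [-0.6, 0.5, 0.4]
grip_width: 0.059
grip_force: 0.0
```

>>> {"name": "move_arm", "arguments": {"series": "0 0 -10 0 0 0; 0 0 -35 0 0 0; 0 0 -70 0 0 0; 0 0 -110 0 0 0; 0 0 -150 0 0 0; 0 0 -190 0 0 0; 0 0 -225 0 0 0; 0 0 -225 0 0 0"}}

```text
time: 15.65
position: [0.4559, 0.3539, 0.2787]
tool_rot: [0.976, 0.216, 0.008, -0.002]
ft_force: [0.8, 0.5, 0.8]
grip_width: 0.0607
grip_force: 0.0
```

```bash
python3 - <<'E'
from h import *
o=robot.get_obs();print(o['time'],o['position'],o['q'])
p=robot.camera('wrist');save(p,'w7')
q=robot.camera('scene');save(q,'s7')
for n,x in(('w',p),('s',q)):
  for t in ('scraper_tip','scraper_handle'):
    for d in robot.tip_of(x,t)[:1]: print(n,t,round(d['p'],2),np.array(d['xyz']))
for d in robot.tip_of(q,'die1_c'): print('die',round(d['p'],2),np.array(d['xyz']),proj(q,d['xyz']))
for d in robot.tip_of(q,'tank_floor')[:3]: print('tf',round(d['p'],2),np.array(d['xyz']),proj(q,d['xyz']))
g=np.hstack([cv2.resize(p['img'][:200,150:450],(400,267)),cv2.resize(q['img'][150:350,150:450],(400,267))])
cv2.imwrite('pics/c7.png',g[:,:,::-1])
E
```

```text
15.65 [0.4559 0.3539 0.2787] [0.4666 0.418  1.5272 0.0001 1.1792 1.6016]
w scraper_tip 0.97 [0.5597 0.4035 0.0404]
w scraper_handle 0.59 [0.4427 0.3452 0.0414]
s scraper_tip 0.26 [ 0.3726 -0.1153  0.0002]
s scraper_handle 0.51 [0.4443 0.348  0.0409]
tf 0.59 [0.5969 0.0134 0.0348] [340.2477 240.3865]
tf 0.23 [ 0.7054 -0.2284 -0.0052] [316.3995 334.0459]
```

View pics/c7.png

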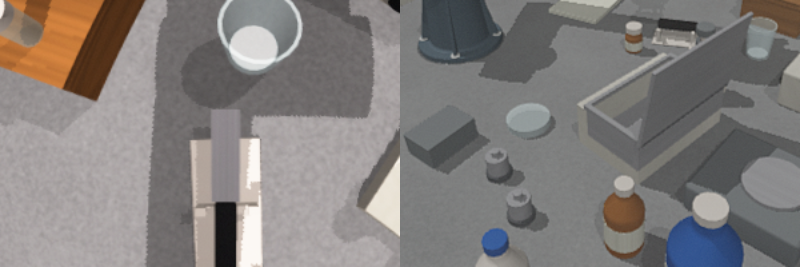

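The scraper lies in its cradle, the lid is open, and both dies stand where they were (scene about (223,272) and (240,304)). I'm going to the dies.

>>> {"name": "move_arm", "arguments": {"series": "-20 34 0 0 0 6; -41 68 0 0 0 12; -61 102 0 0 0 18; -81 136 0 0 0 24; -101 170 0 0 0 31.5; -122 205 0 0 0 31.5; -142 239 0 0 0 31.5; -162 273 0 0 0 31.5", "jaw": 0.8}}

```text
time: 16.72
position: [0.4195, 0.0343, 0.269]
tool_rot: [0.998, -0.057, -0.001, -0.0]
ft_force: [0.3, 0.4, -0.1]
grip_width: 0.0698
grip_force: 0.0
```

>>> {"name": "move_arm", "arguments": {"series": "3 40 0 0 0 0; 3 80 0 0 0 0; 3 120 0 0 0 0; 3 160 0 0 0 0; 3 200 0 0 0 0; 3 239 0 0 0 0; 3 239 0 0 0 0"}}

```text
time: 17.3
position: [0.3966, -0.2092, 0.2695]
tool_rot: [0.998, -0.061, 0.001, 0.002]
ft_force: [1.3, 0.1, 0.5]
grip_width: 0.0697
grip_force: 0.0
```

```bash
python3 - <<'E'
from h import *
o=robot.get_obs();print(o['time'],o['position'],o['q'])
p=robot.camera('wrist');save(p,'w8')
for t in ['die1_c','die2_c']:
    for d in robot.tip_of(p,t): print(t,round(d['p'],2),np.array(d['xyz']))
q=robot.camera('scene')
print([back(q,uv,.03,False) for uv in ((223,272),(240,304))])
for d in robot.tip_of(p,'tank_floor')[:2]: print('tf',round(d['p'],2),np.array(d['xyz']))
E
```

```text
17.3 [ 0.3966 -0.2092  0.2695] [-0.7339  0.2529  1.8272 -0.0029  1.0573  0.9594]
die2_c 0.74 [ 0.5391 -0.289   0.0293]
die2_c 0.68 [0.5922 0.0172 0.0033]
die2_c 0.47 [ 0.4358 -0.2478  0.0271]
[array([ 0.4365, -0.2494,  0.03  ]), array([ 0.5408, -0.2909,  0.03  ])]
tf 0.7 [ 0.6321  0.407  -0.0031]
tf 0.68 [0.5997 0.0203 0.0357]
```

View pics/w8.png

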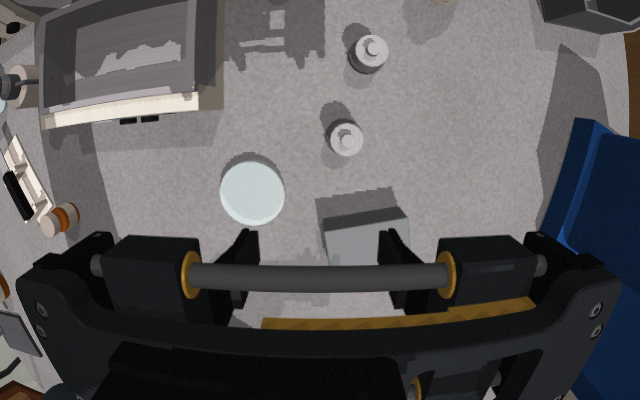

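Two dies only: stub tops at (347,139) for the near die and (372,47) for the far one.

```bash
python3 - <<'E'
from h import *
p=robot.camera('wrist')
a=back(p,(347,139),.06);b=back(p,(372,47),.06);print(a,b)
rep([*(a[:2]),.10],down(PHI-np.pi/2))
rep([*(a[:2]),.039],down(PHI-np.pi/2))
E
```

```text
[ 0.4347 -0.2368  0.06  ] [ 0.5373 -0.2762  0.06  ]
t 17.6 [ 0.3959 -0.2001  0.2693] F [ 0.2  0.6 -0.1] w 0.0699 -> [ 42.9  32.3 169.2] [-0.07  0.07  0.06]
t 17.6 [ 0.3959 -0.2001  0.2693] F [ 0.2  0.6 -0.1] w 0.0699 -> [ 43.   32.4 230.2] [-0.07  0.07  0.06]
```

>>> {"name": "move_arm", "arguments": {"series": "22 21 10 0 0 0; 45 42.5 30 0 0 0; 45 42.5 70 0 0 0; 45 42.5 110 0 0 0; 45 42.5 140 0 0 0; 45 42.5 140 0 0 0; 45 42.5 140 0 0 0", "jaw": 0.9}}

```text
time: 18.18
position: [0.4356, -0.2472, 0.1287]
tool_rot: [0.998, -0.056, -0.002, -0.001]
ft_force: [0.3, 0.4, 0.9]
grip_width: 0.0783
grip_force: 0.0
```

```bash
python3 - <<'E'
from h import *
p=robot.camera('wrist');save(p,'w9')
for t in ['die1_c']:
    for d in robot.tip_of(p,t): print(t,round(d['p'],2),np.array(d['xyz']))
rep([.4355,-.2475,.039],down(PHI-np.pi/2))
E
```

```text
t 18.28 [ 0.4373 -0.2492  0.1313] F [ 0.2  0.4 -0.4] w 0.0783 -> [-2.2 -1.6 92.3] [ 0.1  -0.14  0.04]
```

View pics/w9.png

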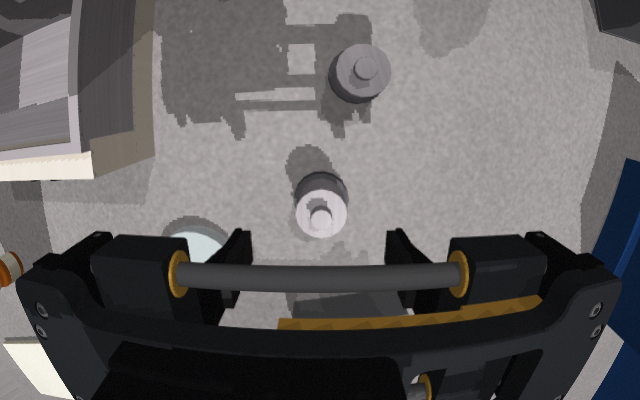

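The near die's stub is at (321,217), centred between the fingers.

```bash
python3 - <<'E'
from h import *
p=robot.camera('wrist')
a=back(p,(321,217),.06);b=back(p,(366,68),.06);print(a,b)
rep([*(a[:2]),.039],down(PHI-np.pi/2))
E
```

```text
[ 0.4373 -0.2511  0.06  ] [ 0.5392 -0.2932  0.06  ]
t 18.33 [ 0.4375 -0.2496  0.1318] F [ 0.2 -0.2  0.5] w 0.0786 -> [-0.4  1.2 92.8] [ 0.15 -0.21  0.02]
```

>>> {"name": "move_arm", "arguments": {"series": "0 1 30 0 0 0; 0 1 60 0 0 0; 0 1 82 0 0 0; 0 1 92 0 0 0; 0 1 92 0 0 0; 0 1 92 0 0 0"}}

```text
time: 18.83
position: [0.4367, -0.2508, 0.0389]
tool_rot: [0.998, -0.057, 0.001, 0.001]
ft_force: [0.0, 0.8, 0.2]
grip_width: 0.0784
grip_force: 0.0
```

>>> {"name": "move_arm", "arguments": {"series": "0 1 0 0 0 0; 0 1 0 0 0 0; 0 1 0 0 0 0; 0 1 0 0 0 0; 0 1 0 0 0 0; 0 1 0 0 0 0; 0 1 0 0 0 0; 0 1 0 0 0 0", "jaw": 0, "newtons": 35}}

```text
time: 19.5
position: [0.4355, -0.2505, 0.0379]
tool_rot: [0.998, -0.057, -0.0, -0.001]
ft_force: [0.3, 2.5, 4.4]
grip_width: 0.0395
grip_force: 35.0
```

```bash
python3 - <<'E'
from h import *
o=robot.get_obs();print(o['grip_force'],o['grip_width'])
rep(bath(-.015,-.065,.20),down(PHI-np.pi/2));rep(bath(-.015,-.065,.078),down(PHI-np.pi/2)); print(bath(-.015,-.065,.078), bath(0,0,0))
E
```

```text
34.995844974182546 0.039509327998359725
t 19.5 [ 0.4355 -0.2505  0.0379] F [0.3 2.5 4.4] w 0.0395 -> [ 114.4 -217.3 -162. ] [-0.06  0.04 -0.08]
t 19.5 [ 0.4355 -0.2505  0.0379] F [0.3 2.5 4.4] w 0.0395 -> [ 114.5 -217.2  -40. ] [-0.06  0.04 -0.08]
[ 0.5741 -0.0479  0.078 ] [0.5964 0.015  0.    ]
```

>>> {"name": "move_arm", "arguments": {"series": "0 0 -20 0 0 0; 0 0 -60 0 0 0; 0 0 -100 0 0 0; 0 0 -135 0 0 0; 15 -28 -160 0 0 0; 33 -62 -162 0 0 0; 51 -96 -162 0 0 0; 69 -130 -162 0 0 0"}}

```text
time: 20.17
position: [0.5194, -0.1288, 0.2]
tool_rot: [0.998, -0.058, 0.0, 0.0]
ft_force: [0.5, -0.8, -4.2]
grip_width: 0.0389
grip_force: 35.0
```

>>> {"name": "move_arm", "arguments": {"series": "17 -32 0 0 0 0; 34 -65 0 0 0 0; 45.5 -87 0 0 0 0; 45.5 -87 0 0 0 0; 45.5 -87 0 0 0 0; 45.5 -87 0 0 0 0"}}

```text
time: 20.67
position: [0.5731, -0.0488, 0.1986]
tool_rot: [0.998, -0.057, -0.001, 0.0]
ft_force: [-0.1, -0.5, -3.9]
grip_width: 0.0395
grip_force: 35.0
```

```bash
python3 - <<'E'
from h import *
rep(bath(-.015,-.065,.0735),down(PHI-np.pi/2))
p=robot.camera('wrist');save(p,'w10')
for t in ['tank_floor','die1_c','lid_hinge']:
    for d in robot.tip_of(p,t)[:3]: print(t,round(d['p'],2),np.array(d['xyz']))
E
```

```text
t 20.67 [ 0.5731 -0.0488  0.1986] F [-0.1 -0.5 -3.9] w 0.0395 -> [  1.3  -1.  125.1] [ 0.02  0.17 -0.02]
tank_floor 0.67 [ 0.5343 -0.2895  0.0296]
tank_floor 0.6 [0.5952 0.022  0.0373]
lid_hinge 0.64 [0.6652 0.0052 0.1031]
```

View pics/w10.png

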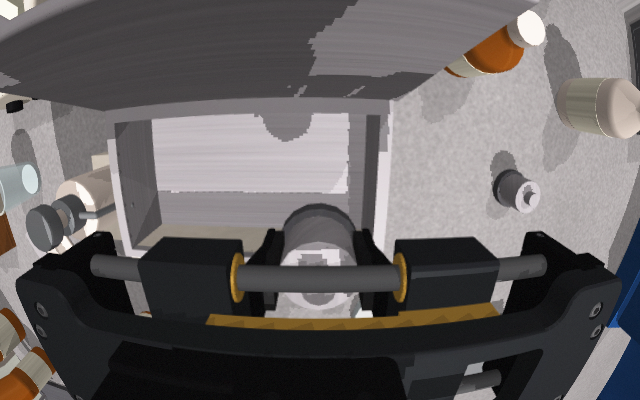

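The die hangs inside the tank outline. The right wall, at x about 382 px, is fairly close, so I'm shifting 7 mm inwards while lowering.

>>> {"name": "move_arm", "arguments": {"series": "1 -8 20 0 0 0; 1 -8 55 0 0 0; 1 -8 85 0 0 0; 1 -8 105 0 0 0; 1 -8 116 0 0 0; 1 -8 121 0 0 0; 1 -8 123.5 0 0 0; 1 -8 124.5 0 0 0"}}

```text
time: 21.53
position: [0.577, -0.0414, 0.0759]
tool_rot: [0.998, -0.057, 0.001, 0.0]
ft_force: [-0.2, 1.6, -2.9]
grip_width: 0.0391
grip_force: 35.0
```

```bash
python3 - <<'E'
from h import *
rep(bath(-.015,-.058,.073),down(PHI-np.pi/2))
E
```

```text
t 21.53 [ 0.577  -0.0414  0.0759] F [-0.2  1.6 -2.9] w 0.0391 -> [-2.1 -0.2  2.9] [ 0.02 -0.11 -0.09]
```

>>> {"name": "move_arm", "arguments": {"series": "0 0 0 0 0 0; 0 0 1 0 0 0; 0 0 1.5 0 0 0; 0 0 1.5 0 0 0"}}

```text
time: 21.87
position: [0.5766, -0.0409, 0.0744]
tool_rot: [0.998, -0.057, 0.001, 0.0]
ft_force: [0.4, 0.6, -3.6]
grip_width: 0.0386
grip_force: 35.0
```

>>> {"name": "move_arm", "arguments": {"series": "0 0 0 0 0 0; 0 0 0 0 0 0; 0 0 0 0 0 0; 0 0 0 0 0 0; 0 0 0 0 0 0; 0 0 0 0 0 0", "jaw": 0.64}}

```text
time: 22.37
position: [0.5763, -0.0409, 0.0739]
tool_rot: [0.998, -0.057, 0.0, 0.0]
ft_force: [-0.5, -0.6, 0.4]
grip_width: 0.0551
grip_force: 0.0
```

>>> {"name": "move_arm", "arguments": {"series": "0 0 -10 0 0 0; 0 0 -30 0 0 0; 0 0 -60 0 0 0; 0 0 -95 0 0 0; 0 0 -135 0 0 0; 0 0 -160 0 0 0; 0 0 -160 0 0 0; 0 0 -160 0 0 0"}}

```text
time: 23.03
position: [0.5772, -0.041, 0.2364]
tool_rot: [0.998, -0.057, 0.003, 0.001]
ft_force: [0.4, 0.9, -0.5]
grip_width: 0.0558
grip_force: 0.0
```

```bash
python3 - <<'E'
from h import *
p=robot.camera('wrist');save(p,'w11');s=robot.camera('scene')
for n,x in (('w',p),('s',s)):
    for d in robot.tip_of(x,'die1_c')[:4]: print(n,round(d['p'],2),np.array(d['xyz']),proj(s,d['xyz']))
b=np.array([.5385,-.2905])
rep([*b,.16],down(PHI-np.pi/2));rep([*b,.039],down(PHI-np.pi/2))
g=np.hstack([cv2.resize(p['img'],(400,250)),cv2.resize(s['img'][150:350,120:440],(400,250))])
cv2.imwrite('pics/c11.png',g[:,:,::-1])
E
```

```text
w 0.44 [0.5622 0.4054 0.0396] [399.482 173.282]
t 23.23 [ 0.575  -0.0406  0.2322] F [ 1.1 -0.1 -0.4] w 0.0557 -> [ -7.5 252.5  72.1] [-0.03  0.2  -0.05]
t 23.23 [ 0.575  -0.0406  0.2322] F [ 1.1 -0.1 -0.4] w 0.0557 -> [ -7.1 252.6 193.1] [-0.03  0.2  -0.05]
```

View pics/c11.png

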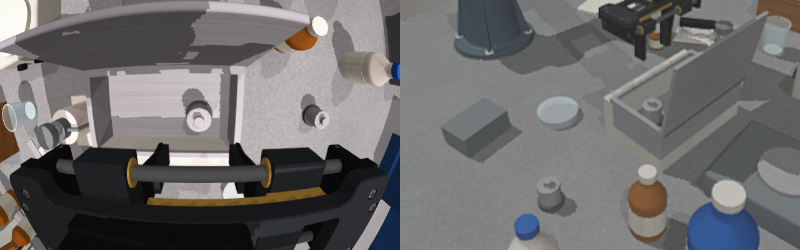

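Die 1 stands upright in the tank; die 2 is still at scene about (239,303). I'm going for it.

>>> {"name": "move_arm", "arguments": {"series": "-1 38 0 0 0 0; -2 78 0 0 0 0; -3 118 0 0 0 0; -5 158 10 0 0 0; -6 198 30 0 0 0; -7 235 60 0 0 0; -7 252 90 0 0 0; -7 252 95 0 0 0", "jaw": 0.9}}

```text
time: 23.9
position: [0.5367, -0.2933, 0.1319]
tool_rot: [0.998, -0.06, -0.004, -0.002]
ft_force: [0.3, 0.4, -1.0]
grip_width: 0.0783
grip_force: 0.0
```

>>> {"name": "move_arm", "arguments": {"series": "0 0 0 0 0 0; 0 0 0 0 0 0; 0 0 0 0 0 0"}}

```text
time: 24.15
position: [0.5412, -0.2893, 0.1395]
tool_rot: [0.998, -0.056, 0.0, 0.0]
ft_force: [-0.2, -0.2, 0.3]
grip_width: 0.0781
grip_force: 0.0
```

```bash
python3 - <<'E'
from h import *
p=robot.camera('wrist');save(p,'w12')
g=cv2.cvtColor(p['img'],cv2.COLOR_RGB2GRAY)
c=cv2.HoughCircles(g[130:260,240:400],cv2.HOUGH_GRADIENT,1,20,param1=80,param2=12,minRadius=7,maxRadius=34)
print(c)
rep([.5385,-.2905,.039],down(PHI-np.pi/2))
cv2.imwrite('pics/c12.png',p['img'][100:300,200:440,::-1])
E
```

```text
[[[79.5 82.5 23.4]
  [84.5 62.5 19.4]
  [68.5 35.5 18.5]]]
t 24.2 [ 0.5415 -0.2893  0.14  ] F [-0.7 -0.3  0.4] w 0.0784 -> [ -3.    1.4 101. ] [ 0.04 -0.1   0.05]
```

View pics/c12.png

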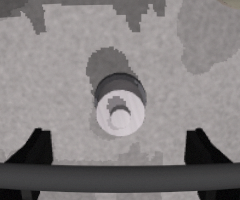

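The stub is at (321,219) in the full frame, centred. I'm grasping.

>>> {"name": "move_arm", "arguments": {"series": "-1 1 35 0 0 0; -1 1 65 0 0 0; -1 1 88 0 0 0; -1 1 98 0 0 0; -1 1 101 0 0 0; -1 1 101 0 0 0"}}

```text
time: 24.7
position: [0.5401, -0.2908, 0.0384]
tool_rot: [0.998, -0.057, 0.0, 0.0]
ft_force: [-0.9, 0.3, 0.3]
grip_width: 0.0782
grip_force: 0.0
```

>>> {"name": "move_arm", "arguments": {"series": "0 0 0 0 0 0; 0 0 0 0 0 0; 0 0 0 0 0 0; 0 0 0 0 0 0; 0 0 0 0 0 0; 0 0 0 0 0 0; 0 0 0 0 0 0; 0 0 0 0 0 0", "jaw": 0, "newtons": 35}}

```text
time: 25.37
position: [0.5394, -0.2912, 0.0379]
tool_rot: [0.998, -0.057, 0.0, -0.0]
ft_force: [-0.6, -0.5, 2.9]
grip_width: 0.0393
grip_force: 35.0
```

```bash
python3 - <<'E'
from h import *
o=robot.get_obs();print(o['grip_force'],o['grip_width'])
rep(bath(-.015,.024,.20),down(PHI-np.pi/2)); print(bath(-.015,.024,.0))
E
```

```text
34.99915558844805 0.0392776557887351
t 25.37 [ 0.5394 -0.2912  0.0379] F [-0.6 -0.5  2.9] w 0.0393 -> [   6.6 -334.7 -162. ] [-0.01 -0.   -0.07]
[0.5842 0.0405 0.    ]
```

>>> {"name": "move_arm", "arguments": {"series": "0 0 -20 0 0 0; 0 0 -60 0 0 0; 0 0 -100 0 0 0; 0 0 -140 0 0 0; 1 -30 -162 0 0 0; 2 -68 -162 0 0 0; 2 -108 -162 0 0 0; 3 -148 -162 0 0 0"}}

```text
time: 26.03
position: [0.5586, -0.1434, 0.1999]
tool_rot: [0.998, -0.058, -0.0, -0.0]
ft_force: [-0.1, -0.1, -2.9]
grip_width: 0.0393
grip_force: 35.0
```

>>> {"name": "move_arm", "arguments": {"series": "1 -38 0 0 0 0; 2 -77 0 0 0 0; 2 -116 0 0 0 0; 3 -152 0 0 0 0; 3.5 -187 0 0 0 0; 3.5 -187 0 0 0 0; 3.5 -187 0 0 0 0; 3.5 -187 0 0 0 0"}}

```text
time: 26.7
position: [0.5836, 0.0407, 0.1991]
tool_rot: [0.998, -0.057, -0.001, 0.0]
ft_force: [0.4, -0.8, -2.9]
grip_width: 0.0393
grip_force: 35.0
```

```bash
python3 - <<'E'
from h import *
rep(bath(-.015,.024,.0735),down(PHI-np.pi/2))
p=robot.camera('wrist');save(p,'w13')
E
```

```text
t 26.7 [0.5836 0.0407 0.1991] F [ 0.4 -0.8 -2.9] w 0.0393 -> [  0.8   0.  125.6] [0.04 0.08 0.  ]
```

>>> {"name": "move_arm", "arguments": {"series": "1 0 30 0 0 0; 1 0 65 0 0 0; 1 0 92 0 0 0; 1 0 110 0 0 0; 1 0 119 0 0 0; 1 0 123 0 0 0; 1 0 125 0 0 0; 1 0 125.5 0 0 0"}}

```text
time: 27.42
position: [0.5859, 0.0399, 0.0749]
tool_rot: [0.998, -0.058, 0.001, 0.0]
ft_force: [-0.1, -0.6, -2.3]
grip_width: 0.0393
grip_force: 35.0
```

>>> {"name": "move_arm", "arguments": {"series": "0 0 0 0 0 0; 0 0 0 0 0 0; 0 0 0 0 0 0"}}

```text
time: 27.67
position: [0.5858, 0.0407, 0.0753]
tool_rot: [0.998, -0.057, 0.001, 0.0]
ft_force: [-0.1, -0.7, -3.2]
grip_width: 0.0395
grip_force: 35.0
```

```bash
python3 - <<'E'
from h import *
rep(bath(-.015,.024,.073),down(PHI-np.pi/2))
E
```

```text
t 27.67 [0.5858 0.0407 0.0753] F [-0.1 -0.7 -3.2] w 0.0395 -> [-1.5  0.3  2.3] [ 0.   -0.12 -0.04]
```

>>> {"name": "move_arm", "arguments": {"series": "0 0 1 0 0 0; 0 0 2 0 0 0; 0 0 2 0 0 0; 0 0 2 0 0 0"}}

```text
time: 28.0
position: [0.5854, 0.0407, 0.0729]
tool_rot: [0.998, -0.057, 0.001, -0.0]
ft_force: [-0.2, 0.4, 3.6]
grip_width: 0.0394
grip_force: 35.0
```

>>> {"name": "move_arm", "arguments": {"series": "0 0 0 0 0 0; 0 0 0 0 0 0; 0 0 0 0 0 0; 0 0 0 0 0 0; 0 0 0 0 0 0; 0 0 0 0 0 0", "jaw": 0.64}}

```text
time: 28.5
position: [0.585, 0.0407, 0.0721]
tool_rot: [0.998, -0.057, -0.0, 0.0]
ft_force: [0.1, -0.9, 0.3]
grip_width: 0.0552
grip_force: 0.0
```

>>> {"name": "move_arm", "arguments": {"series": "0 0 -10 0 0 0; 0 0 -30 0 0 0; 0 0 -60 0 0 0; 0 0 -95 0 0 0; 0 0 -135 0 0 0; 0 0 -165 0 0 0; 0 0 -165 0 0 0; 0 0 -165 0 0 0"}}

```text
time: 29.17
position: [0.5863, 0.0406, 0.2404]
tool_rot: [0.998, -0.057, 0.003, 0.0]
ft_force: [-0.8, 0.3, -0.3]
grip_width: 0.0556
grip_force: 0.0
```

```bash
python3 - <<'E'
from h import *
p=robot.camera('wrist');save(p,'w14');s=robot.camera('scene')
for n,x in (('w',p),('s',s)):
    for d in robot.tip_of(x,'pump_top')[:2]: print(n,round(d['p'],2),np.array(d['xyz']))
rep([.598,.188,.235],down(PHI-np.pi/2))
g=np.hstack([cv2.resize(p['img'],(400,250)),cv2.resize(s['img'][150:350,120:440],(400,250))])
cv2.imwrite('pics/c14.png',g[:,:,::-1])
E
```

```text
w 0.73 [0.5954 0.1876 0.1668]
s 0.54 [0.5965 0.187  0.1714]
t 29.37 [0.5838 0.0408 0.2357] F [0.1 0.1 0.6] w 0.0558 -> [  -2.7 -147.9    0.7] [-0.    0.21 -0.06]
```

View pics/c14.png

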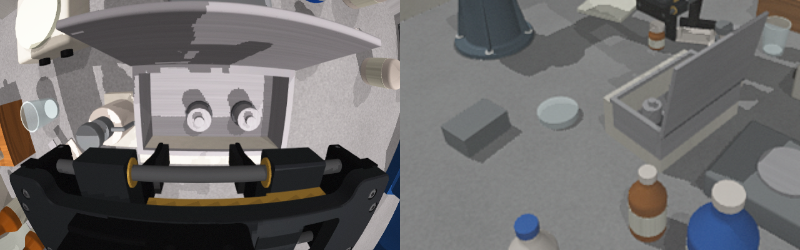

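Both dies stand upright in the tank. Next is the pump.

>>> {"name": "move_arm", "arguments": {"series": "-1 -35 0 0 0 0; -2 -75 0 0 0 0; -3 -115 0 0 0 0; -3 -147 0 0 0 0; -3 -147 0 0 0 0; -3 -147 0 0 0 0; -3 -147 0 0 0 0; -3 -147 0 0 0 0", "jaw": 0}}

```text
time: 30.03
position: [0.5984, 0.1858, 0.2362]
tool_rot: [0.998, -0.058, -0.001, 0.0]
ft_force: [0.7, -0.3, 0.4]
grip_width: 0.0105
grip_force: 0.0
```

>>> {"name": "move_arm", "arguments": {"series": "0 0 20 0 0 0; 0 0 35 0 0 0; 0 0 42 0 0 0; 0 0 46 0 0 0; 0 0 49 0 0 0; 0 0 52 0 0 0; 0 0 52 0 0 0; 0 0 52 0 0 0"}}

```text
time: 30.7
position: [0.5991, 0.1864, 0.1862]
tool_rot: [0.998, -0.057, 0.0, 0.0]
ft_force: [-3.4, -2.7, 3.9]
grip_width: 0.0003
grip_force: 2.5
```

```bash
python3 - <<'E'
from h import *
rep([.597,.188,.176],down(PHI-np.pi/2))
s=robot.camera('scene')
for d in robot.tip_of(s,'pump_top')[:2]: print(round(d['p'],2),np.array(d['xyz']))
E
```

```text
t 30.7 [0.5991 0.1864 0.1862] F [-3.4 -2.7  3.9] w 0.0003 -> [-2.3 -1.4 10.2] [ 0.05 -0.05 -0.06]
0.41 [0.5988 0.1877 0.1635]
```

Contact on the cap at 3.9 N. Pressing to the bottom.

>>> {"name": "move_arm", "arguments": {"series": "0 0 2 0 0 0; 0 0 4 0 0 0; 0 0 6 0 0 0; 0 0 8 0 0 0; 0 0 8 0 0 0; 0 0 8 0 0 0"}}

```text
time: 31.3
position: [0.5994, 0.1868, 0.1791]
tool_rot: [0.998, -0.057, 0.001, 0.0]
ft_force: [-3.7, -3.2, 8.5]
grip_width: 0.0006
grip_force: 4.0
```

>>> {"name": "move_arm", "arguments": {"series": "0 0 1 0 0 0; 0 0 2 0 0 0; 0 0 2 0 0 0; 0 0 2 0 0 0"}}

```text
time: 31.63
position: [0.5995, 0.1868, 0.1775]
tool_rot: [0.998, -0.057, 0.001, 0.0]
ft_force: [-3.9, -2.4, 8.3]
grip_width: 0.0004
grip_force: 4.4
```

```bash
python3 - <<'E'
from h import *
rep([.597,.188,.176],down(PHI-np.pi/2))
E
```

```text
t 31.63 [0.5995 0.1868 0.1775] F [-3.9 -2.4  8.3] w 0.0004 -> [-2.6 -0.9  1.4] [ 0.01 -0.14 -0.04]
```

>>> {"name": "move_arm", "arguments": {"series": "0 0 1 0 0 0; 0 0 1.5 0 0 0; 0 0 1.5 0 0 0; 0 0 1.5 0 0 0"}}

```text
time: 31.97
position: [0.5995, 0.1867, 0.1773]
tool_rot: [0.998, -0.057, 0.001, 0.0]
ft_force: [-5.6, -3.4, 15.7]
grip_width: 0.0005
grip_force: 7.7
```

>>> {"name": "move_arm", "arguments": {"series": "0 0 1 0 0 0; 0 0 1.5 0 0 0; 0 0 1.5 0 0 0; 0 0 1.5 0 0 0"}}

```text
time: 32.3
position: [0.5995, 0.1868, 0.1773]
tool_rot: [0.998, -0.057, 0.002, 0.0]
ft_force: [-7.8, -4.4, 22.3]
grip_width: 0.0007
grip_force: 10.9
```

```bash
python3 - <<'E'
from h import *
rep([.597,.188,.176],down(PHI-np.pi/2))
E
```

```text
t 32.3 [0.5995 0.1868 0.1773] F [-7.8 -4.4 22.3] w 0.0007 -> [-2.6 -0.9  1.3] [ 0.01 -0.21 -0.02]
```

The force rises to 22 N with no further travel, so the cap is at the bottom. I'm letting it spring back and rising.

>>> {"name": "move_arm", "arguments": {"series": "0 0 -8 0 0 0; 0 0 -20 0 0 0; 0 0 -45 0 0 0; 0 0 -80 0 0 0; 0 0 -120 0 0 0; 0 0 -160 0 0 0; 0 0 -163 0 0 0; 0 0 -163 0 0 0"}}

```text
time: 32.97
position: [0.6012, 0.1878, 0.3397]
tool_rot: [0.998, -0.057, 0.005, -0.001]
ft_force: [0.7, 0.6, -0.7]
grip_width: 0.0006
grip_force: 0.0
```

```bash
python3 - <<'E'
from h import *
s=robot.camera('scene');p=robot.camera('wrist')
for d in robot.tip_of(s,'pump_top')[:2]: print(round(d['p'],2),np.array(d['xyz']))
for d in robot.tip_of(s,'lid_lip')[:1]: print('lip',round(d['p'],2),np.array(d['xyz']))
rep(bath(.14,.03,.335),down(PHI-np.pi/2))
print(bath(.14,.03,.335))
E
```

```text
0.62 [0.596  0.1885 0.1693]
lip 0.7 [0.6908 0.0042 0.2693]
t 33.17 [0.5979 0.1871 0.3331] F [ 0.7  0.1 -1.1] w 0.0003 -> [158.1 141.   -2.4] [ 0.04  0.22 -0.05]
[0.7389 0.0289 0.335 ]
```

>>> {"name": "move_arm", "arguments": {"series": "26 23 -6 0 0 0; 53 47 -6 0 0 0; 80 71 -6 0 0 0; 107 95 -6 0 0 0; 134 119 -6 0 0 0; 158 141 -6 0 0 0; 158 141 -6 0 0 0; 158 141 -6 0 0 0"}}

```text
time: 33.83
position: [0.7399, 0.027, 0.3375]
tool_rot: [0.998, -0.059, -0.003, -0.0]
ft_force: [-0.1, 0.6, -0.1]
grip_width: 0.0008
grip_force: 0.0
```

>>> {"name": "move_arm", "arguments": {"series": "0 0 0 0 0 0; 0 0 20 0 0 0; 0 0 45 0 0 0; 0 0 65 0 0 0; 0 0 74 0 0 0; 0 0 74 0 0 0; 0 0 74 0 0 0"}}

```text
time: 34.42
position: [0.7394, 0.0301, 0.2673]
tool_rot: [0.998, -0.057, -0.0, -0.0]
ft_force: [0.1, 0.0, 0.5]
grip_width: 0.0003
grip_force: 0.0
```

```bash
python3 - <<'E'
from h import *
rep(bath(.119,.03,.267),down(PHI-np.pi/2))
s=robot.camera('scene');p=robot.camera('wrist');
for d in robot.tip_of(s,'lid_lip')[:1]: print('lip',round(d['p'],2),np.array(d['xyz']))
g=np.hstack([cv2.resize(p['img'],(400,250)),cv2.resize(s['img'][100:300,200:520],(400,250))])
cv2.imwrite('pics/c15.png',g[:,:,::-1])
E
```

```text
t 34.42 [0.7394 0.0301 0.2673] F [0.1 0.  0.5] w 0.0003 -> [-21.3   1.2   0.3] [-0.01  0.04  0.02]
lip 0.76 [0.6946 0.0019 0.268 ]
```

View pics/c15.png

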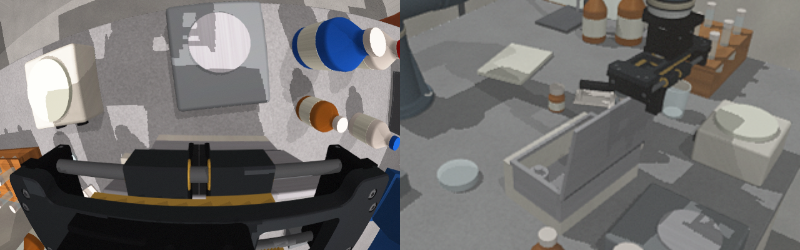

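The fingers are behind the open lid, clear of it. I'm closing along the arc.

>>> {"name": "move_arm", "arguments": {"series": "-12 0 0 0 0 0; -28 0 0 0 0 0; -46 0 0 0 0 0; -60 0 0 0 0 0; -74 0 1 0 0 0; -88 0 3 0 0 0; -101 0 7 0 0 0; -114.5 0 12 0 0 0"}}

```text
time: 35.23
position: [0.6277, 0.042, 0.2582]
tool_rot: [0.998, -0.057, 0.004, -0.0]
ft_force: [2.6, 0.6, 1.9]
grip_width: 0.0005
grip_force: 0.8
```

```bash
python3 - <<'E'
from h import *
rep(bath(.0256,.03,.2554),down(PHI-np.pi/2))
s=robot.camera('scene')
for d in robot.tip_of(s,'lid_lip')[:2]: print('lip',round(d['p'],2),np.array(d['xyz']))
E
```

```text
t 35.23 [0.6277 0.042  0.2582] F [2.6 0.6 1.9] w 0.0005 -> [-2.4  0.4  2.8] [-0.03 -0.45 -0.06]
lip 0.85 [0.5965 0.0127 0.2556]
```

>>> {"name": "move_arm", "arguments": {"series": "-12.5 0 6 0 0 0; -24.5 0 13 0 0 0; -35 0 22 0 0 0; -45.5 0 32 0 0 0; -54.5 0 42 0 0 0; -62.5 0 54 0 0 0; -69.5 0 66 0 0 0; -75 0 79 0 0 0"}}

```text
time: 36.0
position: [0.5531, 0.0505, 0.1773]
tool_rot: [0.998, -0.057, 0.002, -0.0]
ft_force: [0.5, 0.7, 1.5]
grip_width: 0.0002
grip_force: 0.5
```

>>> {"name": "move_arm", "arguments": {"series": "-3 0 7 0 0 0; -4 0 14 0 0 0; -6 0 21 0 0 0; -7 0 27 0 0 0; -8 0 34 0 0 0; -8.5 0 39 0 0 0; -8.5 0 41 0 0 0; -8.5 0 41 0 0 0"}}

```text
time: 36.67
position: [0.543, 0.0515, 0.1354]
tool_rot: [0.998, -0.057, -0.0, 0.0]
ft_force: [-1.5, 0.2, 2.6]
grip_width: 0.0005
grip_force: 1.5
```

```bash
python3 - <<'E'
from h import *
rep(bath(-.058,.03,.135),down(PHI-np.pi/2))
s=robot.camera('scene')
for d in robot.tip_of(s,'lid_lip')[:2]: print('lip',round(d['p'],2),np.array(d['xyz']))
E
```

```text
t 36.67 [0.543  0.0515 0.1354] F [-1.5  0.2  2.6] w 0.0005 -> [-0.8  0.2  0.4] [ 0.01  0.02 -0.05]
lip 0.58 [0.5014 0.0268 0.1066]
```

Nearly shut. Pressing down until the force rises.

>>> {"name": "move_arm", "arguments": {"series": "0 0 1 0 0 0; 0 0 2 0 0 0; 0 0 2 0 0 0; 0 0 2 0 0 0"}}

```text
time: 37.1
position: [0.5431, 0.0515, 0.1352]
tool_rot: [0.998, -0.057, 0.0, 0.0]
ft_force: [-3.8, -0.6, 15.3]
grip_width: 0.0005
grip_force: 7.8
```

>>> {"name": "move_arm", "arguments": {"series": "0 0 1 0 0 0; 0 0 2 0 0 0; 0 0 2 0 0 0; 0 0 2 0 0 0"}}

```text
time: 37.43
position: [0.5431, 0.0515, 0.1351]
tool_rot: [0.998, -0.057, 0.001, 0.0]
ft_force: [-7.1, 0.8, 27.6]
grip_width: 0.0006
grip_force: 13.9
```

The lid bottoms out firmly. I'm rising clear and making a final check.

>>> {"name": "move_arm", "arguments": {"series": "0 0 -6 0 0 0; 0 0 -25 0 0 0; 0 0 -60 0 0 0; 0 0 -100 0 0 0; 0 0 -140 0 0 0; -30 0 -160 0 0 0; -60 0 -160 0 0 0; -60 0 -160 0 0 0"}}

```text
time: 38.1
position: [0.4776, 0.0595, 0.2918]
tool_rot: [0.998, -0.057, -0.002, -0.0]
ft_force: [-1.8, -0.1, -0.9]
grip_width: 0.0008
grip_force: 0.0
```

```bash
python3 - <<'E'
from h import *
s=robot.camera('scene');t=robot.camera('top');p=robot.camera('wrist')
for n,x in (('s',s),('t',t),('w',p)):
  for th in ('lid_lip','scraper_handle','scraper_tip','pump_top','die1_c'):
    for d in robot.tip_of(x,th)[:1]: print(n,th,round(d['p'],2),np.array(d['xyz']))
g=np.hstack([cv2.resize(t['img'],(400,250)),cv2.resize(s['img'][120:400,120:520],(400,280))[:250]])
cv2.imwrite('pics/c16.png',g[:,:,::-1])
E
```

```text
s lid_lip 0.74 [0.5037 0.026  0.1087]
s scraper_handle 0.83 [0.4432 0.3461 0.0453]
s scraper_tip 0.68 [0.559  0.3996 0.0408]
s pump_top 0.45 [0.5977 0.19   0.1726]
s die1_c 0.67 [ 0.3781  0.236  -0.0017]
t scraper_handle 0.87 [0.4399 0.3486 0.0458]
t scraper_tip 0.66 [0.5591 0.4006 0.041 ]
t pump_top 0.54 [0.5997 0.1875 0.1689]
w lid_lip 0.84 [0.5019 0.0258 0.1065]
w scraper_handle 0.89 [0.4441 0.3443 0.0395]
w scraper_tip 0.74 [0.5595 0.406  0.0396]
w pump_top 0.87 [0.5971 0.1866 0.1688]
```

View pics/c16.png

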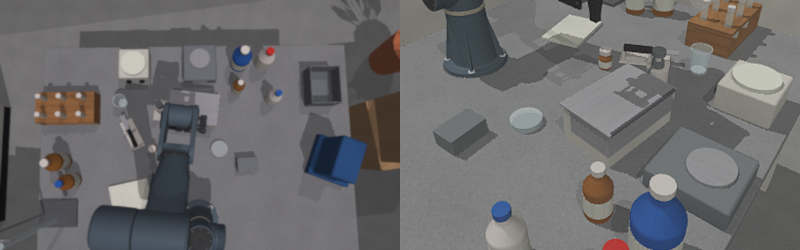

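The lid is shut, no dies remain on the bench, the scraper is in its cradle and the pump cap is up. Handing in.

```bash
python3 -c "
from rig import robot
print(robot.hand_in())"
```

```text
the job is handed in; nothing more can be done
None
```

I handed the job in at about 38 s on the robot's clock: I prised the lid open with the scraper, stood both dies upright in the tank, pressed the pump cap fully down and let it spring back, shut the lid, and laid the scraper back in its cradle; I touched nothing else on the bench, and no verdict came back.

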